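# Withdraw the bolt and open the second leaf of the paint locker

## Task

On the printing bench stand two small two-leaf lockers; one already has its first leaf standing open, but its other leaf is still bolted shut. Lift that leaf's bolt by the orange knob on its top edge, then swing the leaf wide open, about square to the locker's front, and leave it standing so with the bolt still up. Leave the bolt of the closed locker alone.

Things in the scene. Friction and masses are not known exactly. Their poses are not given: they have to be found in the camera images.
- locker: The locker to open: fixed, white with blue leaves, 250 wide, 170 deep, 150 mm high, one leaf already standing open. Origin: centre of its underside on the table; x to its back, y to the left, z up. Its front faces the robot, turned by up to 0.2 rad. Its closed top is level with the leaves' top edges.
- bolt_knob (a point): Centre of the orange bolt knob on that locker's shut leaf: upright, round, 24 mm across, 37 mm tall, on a 10 mm rod. With the bolt down, its underside is 8, this point 27 and its top 45 mm above the leaf's top edge. It stands in the leaf's mid-plane, 98 mm from the hinge axis, lifts with the bolt and goes round with the leaf: one grip serves for both, and it may turn between the fingers.
- bolt (a joint): How far that bolt is raised, in m: 0 is fully down, with its steel rod 15 mm deep in the sill so that the leaf cannot move; from 0.016 it is clear of the sill and the leaf is free; 0.030 is the upper stop. It takes about 5 N to move and stays where it is left.
- leaf_hinge (a point): Point on the upright hinge axis of that leaf, level with its top edge 150 mm above the table, on the locker's right as seen from the robot. The leaf, 124 wide, 126 high, 14 mm thick, reaches from here past the knob; its lower edge is 24 mm above the table. x axis: square to the leaf, into the locker when shut; y axis: along the leaf towards the knob.
- leaf (a joint): Opening angle of that leaf in rad: 0 is shut; it grows as the leaf swings out towards the robot, turning anticlockwise seen from above; 1.57 is square to the front, stop at 1.75. A light stiff hinge: it takes about 1 N at the knob and stays where it is left.
- spare_bolt (a joint): How far the bolt of the other locker is raised, in m (0 down, 0.030 up). That locker has the same size and the same orange knob, but grey leaves, both shut. Leave it down.

How it is judged:
On the way, in this order (a step that is already met when the one before it is completed fails the run):
1. the bolt is withdrawn clear of the sill while the leaf is still shut (value of joint bolt above 0.016 m and value of joint leaf below 0.15 rad), for 0.1 s.
2. the leaf is swung wide open (value of joint leaf above 1.2 rad), for 0.2 s.
At the end, for the whole second after the job is handed in: The leaf stands still, at least 1.2 rad (about 70 degrees) open, its bolt is still up by at least 14 mm, and the other locker's bolt is down (within 6 mm) (value of joint leaf above 1.2 rad and value of joint bolt above 0.014 m and value of joint spare_bolt below 0.006 m and velocity of joint leaf between -0.05 and 0.05 rad/s); the robot touches nothing.
It fails at once if the bolt of the closed locker is lifted (value of joint spare_bolt above 0.01 m).
It also fails if it takes over 32 s, if anything falls off the work surface, if the arm or the gripper's body presses on something with over 40 N, if the wrist force passes 120 N, or if a joint passes its speed limit or range.

## Robot

A 6-joint arm with a two-finger parallel gripper is mounted at the origin on the work surface. World frame = base frame: x ahead of the robot, y to its left, z up, the work surface at z = 0. Lengths are in m, angles in rad, forces in N, time in s.
With the tool pointing down it reaches from about 0.35 to 0.725 m from the base axis. Payload 4.3 kg.
Tool frame: the origin (TCP) lies at the very end of the fingers, on their centre line; the grasp point (between the pads) lies 19 mm behind it; z points along the fingers, y is the line along which they close (so a half turn about z gives the same grasp; the last joint's range is limited). The gripper opens to 85 mm and grips with 20 to 120 N. Pads are 22 mm wide; open, the fingers measure 114 mm over their backs; the gripper's body (76 mm by 85 mm) begins 54 mm behind the grasp point. The pads swing forward as they close: fully open they stand 13 mm farther back than shut.
Start: joints at [-1.263, 0.377, 0.081, 1.274, 0, 1.46], TCP at [0.233, -0.526, 0.231] pointing down, gripper open.
Joint ranges: [-2.72, 2.72], [-0.84, 1.66], [-1.02, 1.22], [-1.77, 2.12], [-1.37, 1.28], [-3.14, 3.14]. Speed limits (rad/s): [2.57, 2.57, 3.14, 3.14, 3.14, 3.14].

## Interface

Orientations are given as a unit quaternion [w, x, y, z].
In Python, from workcell import env gives the robot as it stands. Calls block until the motion is done:
- env.goto(position, orientation): joint-space move of the TCP to a pose.
- env.line_to(position, max_speed=0.15, frame=None): straight line of the TCP; frame=None keeps the orientation; max_speed is the mean speed in m/s.
- env.set_joints(angles): joint-space move.
- env.ungrasp() and env.clamp(grip_force=None): open the fingers fully, or close them until they stop; grip_force is the grip in N (None keeps the last).
- env.pause(seconds).
- env.solve_ik(position, orientation): joint angles nearest the present ones, or None.
- env.read_camera(name): name is "scene" or "top"; returns a dict with "frame" (384x512x3 uint8, blue, green, red), "depth" (384x512 float32, m along the optical axis (not along the pixel's ray), 0 where there is no reading), "vertical_fov" (degrees; the focal length in pixels is half the picture's height over the tangent of half this angle, whatever the lens; pixels are square), "cx", "cy" (the principal point, pixels), "rvec" (rotation vector, rad) and "tvec" (3), from world to camera coordinates, as OpenCV has them. Camera axes: x right, y down, z forward; pixel columns grow to the right and rows downward; lengths in m; the calibration is good to about 2 mm. A picture is of the moment at which its call begins.
A pose or a line that the arm cannot do raises env.MotionError and nothing moves.
- env.sign_off(): hands the job in; it is judged then, once.
Readings, each from a call of its own:
- env.get_time(): time.
- env.get_joint_positions(): joint angles.
- env.get_joint_vel(): joint speeds.
- env.get_effort(): joint torques, N m.
- env.get_tcp_pos(): TCP position.
- env.get_tcp_rot(): TCP orientation.
- env.get_ft_force(): force on the tool from outside, world axes, zero at the start.
- env.get_moment(): the same for the moment, N m.
- env.get_width(): opening from 0.0 (shut) to 1.0 (fully open).
- env.get_finger_force(): force on a finger pad.
Only numpy, scipy, OpenCV 4.12 (cv2) and the standard library are available. Lean on these libraries where they do the work, as an engineer would, in place of code of your own. Each camera call takes 0.05 s, during which the arm holds its last target. There are 200 camera calls.

## Working session

There is one attempt and no reset: what is moved stays moved. The work goes in short steps, each a Python script; the robot and the scene stay as the last script left them, time stands still between calls to the robot, and variables do not carry over. Pictures are saved under pics/ and viewed, at most 10 in all, crops included, and the job is handed in when it is done.

```bash
mkdir -p pics; ls; cat > h.py <<'E'
import numpy as np, cv2
from workcell import env
def cam(n):
    d=env.read_camera(n); f=192/np.tan(np.radians(d["vertical_fov"])/2)
    R=cv2.Rodrigues(np.array(d["rvec"],float))[0]; return d,f,R,np.array(d["tvec"],float).ravel()
def pts(c):
    d,f,R,t=c; z=d["depth"]; v,u=np.mgrid[:z.shape[0],:z.shape[1]]
    P=np.stack([(u-d["cx"])/f*z,(v-d["cy"])/f*z,z],-1)
    return (P-t)@R
E
python3 - <<'E'
from h import *
for n in("top","scene"):
    c=cam(n); d=c[0]; cv2.imwrite(f"pics/{n}0.png",d["frame"])
    np.savez(f"{n}0.npz",P=pts(c),F=d["frame"],D=d["depth"]); print(n,d["vertical_fov"],d["cx"],d["cy"],-c[2].T@c[3],[k for k in d])
    P=pts(c); hsv=cv2.cvtColor(d["frame"],cv2.COLOR_BGR2HSV)
    m=cv2.inRange(hsv,(5,130,120),(20,255,255))
    k,l,s,ce=cv2.connectedComponentsWithStats(m)
    for i in range(1,k):
        if s[i,4]>15:
            q=P[(l==i)&(d["depth"]>0)]; print(s[i],ce[i],np.median(q,0),q.min(0),q.max(0))
E
```

```text
pics
top 57.18196066608263 257.0164674359295 188.8098638524201 [ 0.50838519 -0.06034205  0.84048975] ['frame', 'depth', 'vertical_fov', 'cx', 'cy', 'rvec', 'tvec']
[ 345   28   65   45 1685] [375.84451039  49.87537092] [ 0.97491765 -0.39919113  0.02205287] [ 0.91495853 -0.48138567  0.01746081] [ 1.03601642 -0.32001462  0.02660799]
[    0    83   423   288 79631] [203.62101443 240.57202597] [0.46999746 0.0348117  0.0013068 ] [ 0.22797771 -0.47990315 -0.00459067] [0.88985037 0.48021928 0.15259787]
[315 187  12  12  90] [321.04444444 191.91111111] [ 0.59190896 -0.20686669  0.19527426] [ 0.58036183 -0.21628765  0.191481  ] [ 0.60105567 -0.19550478  0.19758539]
[125 190  13  11 106] [130.82075472 195.05660377] [0.58679385 0.14267971 0.19505337] [0.57732565 0.13142295 0.02271349] [0.60993104 0.21022742 0.19805423]
scene 51.50595158738268 254.90507993910418 185.2436186632089 [ 0.26606916 -0.44204854  0.91936041] ['frame', 'depth', 'vertical_fov', 'cx', 'cy', 'rvec', 'tvec']
[84 19 17  7 25] [92.28 22.84] [0.69325447 0.77223094 0.05914514] [0.68289214 0.74845321 0.05525069] [0.7090772  0.81276782 0.06420002]
[   20    52   424   332 52157] [225.19195889 247.95572982] [ 4.48296376e-01 -1.70334449e-01 -1.00733067e-04] [ 0.23046862 -0.47704571 -0.00734133] [0.88953585 0.48030306 0.02733385]
[177 111   8   6  38] [180.5        113.57894737] [0.58763104 0.14211212 0.19392028] [0.57810854 0.13342069 0.19110127] [0.59547775 0.15030817 0.1969483 ]
[284 199  10   8  62] [289.06451613 202.5483871 ] [ 0.59023402 -0.20660435  0.19421446] [ 0.58163585 -0.21680835  0.19086611] [ 0.59956144 -0.19822769  0.1988076 ]
```

View pics/top0.png

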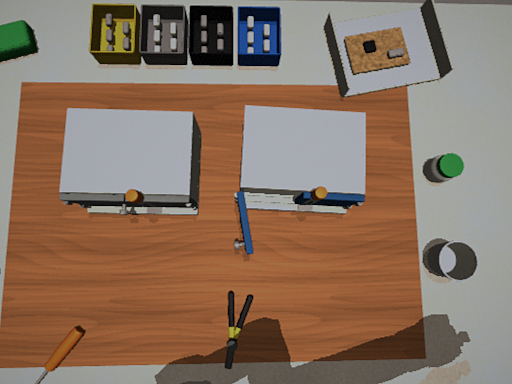

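View pics/scene0.png

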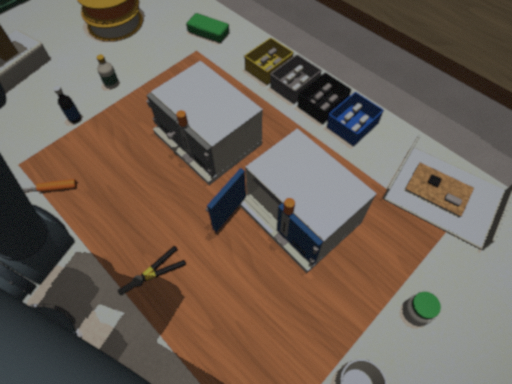

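The top view shows the blue locker on the right: its shut leaf's knob is at (321,192) and its open leaf at about (245,222). The grey locker is on the left. Both cameras put the target knob at about (0.591, -0.207), with its top at 0.195 as expected. Next I'll fit the locker's yaw and check IK along the whole path.

```bash
cat >> h.py <<'E'
from scipy.spatial.transform import Rotation as Ro
def down(yaw): # tool y axis at angle yaw in world, z down
    y=np.array([np.cos(yaw),np.sin(yaw),0]); z=np.array([0,0,-1.]); x=np.cross(y,z)
    return Ro.from_matrix(np.stack([x,y,z],1)).as_quat(scalar_first=True)
E
python3 - <<'E'
from h import *
a=np.load("top0.npz"); P=a["P"]; F=a["F"].astype(int)
m=(abs(P[...,2]-.15)<.012)&(P[...,1]<-.04)&(P[...,1]>-.4)&(P[...,0]>.57)&(P[...,0]<.85)&(F.min(-1)>120)
q=P[m]; r=cv2.minAreaRect(q[:,:2].astype(np.float32)); print(r,cv2.boxPoints(r),np.median(q[:,2]))
# blue shut leaf's top edge
b=(abs(P[...,2]-.15)<.008)&(P[...,1]<-.15)&(P[...,1]>-.4)&(P[...,0]>.5)&(F[...,0]>F[...,2]*1.6)&(F[...,0]>60)
q=P[b]; print(len(q),np.c_[q.min(0),q.max(0)]); print(np.polyfit(q[:,1],q[:,0],1))
print(env.get_tcp_rot(),Ro.from_quat(env.get_tcp_rot(),scalar_first=True).as_matrix().round(3).tolist())
for yaw in(0,1.57,-1.57,3.14):
  for p in([.591,-.207,.26],[.591,-.207,.19],[.49,-.305,.185],[.49,-.305,.25]): print(yaw,p,np.round(x,2) if (x:=env.solve_ik(p,down(yaw))) is not None else None)
E
```

```text
((0.6693572402000427, -0.1846352368593216), (0.24996206164360046, 0.20595836639404297), 87.20405578613281) [[ 0.5604042  -0.30444425]
 [ 0.76611733 -0.3144907 ]
 [ 0.7783103  -0.06482622]
 [ 0.57259715 -0.05477977]] 0.150366017652401
304 [[ 0.58097167  0.59807747]
 [-0.30260941 -0.18134132]
 [ 0.14210844  0.15305234]]
[0.04613457 0.60006659]
[-9.07831190e-04  9.78254889e-01  2.07404298e-01 -7.72479885e-05] [[0.914, 0.406, -0.001], [0.406, -0.914, 0.002], [0.0, -0.002, -1.0]]
0 [0.591, -0.207, 0.26] [-0.44  0.49  0.32  1.41  0.    1.13]
0 [0.591, -0.207, 0.19] [-0.44  0.5   0.16  1.23  0.    1.13]
0 [0.49, -0.305, 0.185] [-0.67  0.4  -0.01  1.16  0.    0.9 ]
0 [0.49, -0.305, 0.25] [-0.67  0.38  0.13  1.32  0.    0.9 ]
1.57 [0.591, -0.207, 0.26] [-0.44  0.49  0.32  1.41  0.   -0.44]
1.57 [0.591, -0.207, 0.19] [-0.44  0.5   0.16  1.23  0.   -0.44]
1.57 [0.49, -0.305, 0.185] [-0.67  0.4  -0.01  1.16  0.   -0.67]
1.57 [0.49, -0.305, 0.25] [-0.67  0.38  0.13  1.32  0.   -0.67]
-1.57 [0.591, -0.207, 0.26] [-0.44  0.49  0.32  1.41  0.    2.7 ]
-1.57 [0.591, -0.207, 0.19] [-0.44  0.5   0.16  1.23  0.    2.7 ]
-1.57 [0.49, -0.305, 0.185] [-0.67  0.4  -0.01  1.16  0.    2.47]
-1.57 [0.49, -0.305, 0.25] [-0.67  0.38  0.13  1.32  0.    2.47]
3.14 [0.591, -0.207, 0.26] [-0.44  0.49  0.32  1.41  0.   -2.01]
3.14 [0.591, -0.207, 0.19] [-0.44  0.5   0.16  1.23  0.   -2.01]
3.14 [0.49, -0.305, 0.185] [-0.67  0.4  -0.01  1.16  0.   -2.24]
3.14 [0.49, -0.305, 0.25] [-0.67  0.38  0.13  1.32  0.   -2.24]
```

```bash
python3 - <<'E'
from h import *
k=np.array([.5905,-.207]); a0=-.0475
env.goto([*k,.27],down(a0)); print(env.get_time())
env.line_to([*k,.159],.12); env.clamp(40); print(env.get_time(),env.get_tcp_pos(),env.get_width(),env.get_finger_force(),env.get_ft_force())
env.line_to([*k,.185],.05); print(env.get_time(),env.get_tcp_pos(),env.get_width(),env.get_ft_force())
env.pause(.2)
d=cam("scene")[0]["frame"]; cv2.imwrite("pics/s1.png",cv2.resize(d[100:300,190:440],None,fx=3,fy=3,interpolation=2))
E
```

```text
1.85
3.5167 [ 0.59074647 -0.20699003  0.15933995] 0.27090429235058977 39.13471698760986 [-0.93416006  0.3009379   1.24110166]
4.1833 [ 0.59078332 -0.20705341  0.18624594] 0.26731822870762884 [-1.54406827 -0.19795277  3.220721  ]
```

View pics/s1.png

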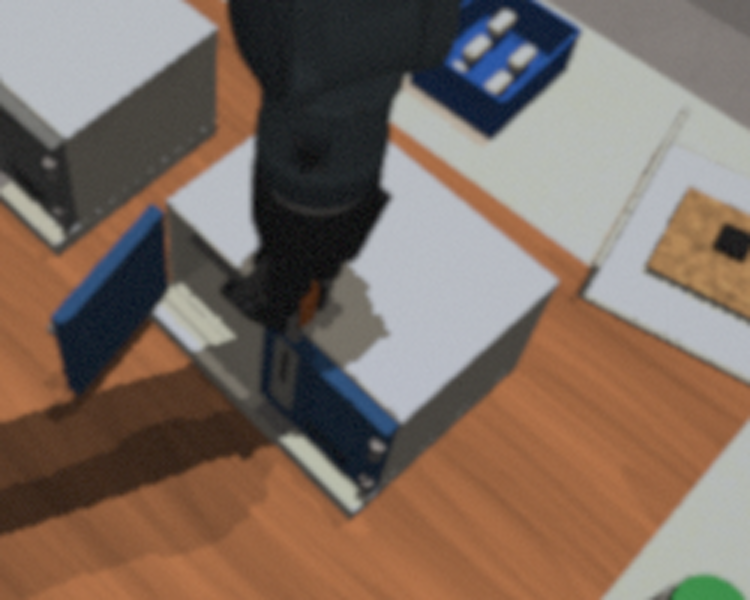

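The knob is held (opening about 23 mm) and it moved up with the gripper; in the crop it sits between the fingers at (310,300). I'll swing the leaf in small arc steps and stop if the force climbs.

```bash
python3 - <<'E'
from h import *
k=np.array([.5905,-.207]); a0=-.0475
h=k-.098*np.array([-np.sin(a0),np.cos(a0)])
for th in np.linspace(0,1.5,11)[1:]:
    a=a0+th; p=h+.098*np.array([-np.sin(a),np.cos(a)])
    env.line_to([*p,.185],.06,down(a)); f=env.get_ft_force()
    print(round(th,2),round(env.get_time(),2),np.round(f,1),round(env.get_width(),3))
    if np.linalg.norm(f)>30: print("stop"); break
d=cam("scene")[0]["frame"]; cv2.imwrite("pics/s2.png",cv2.resize(d[100:300,190:440],None,fx=3,fy=3,interpolation=2))
E
```

```text
0.15 4.83 [0.6 0.4 1.6] 0.27
0.3 5.22 [0.2 0.6 1.2] 0.267
0.45 5.61 [-0.3  1.3  0.3] 0.269
0.6 6.0 [0.  2.6 0.6] 0.269
0.75 6.39 [ 0.5  1.7 -0.2] 0.27
0.9 6.78 [-0.3  1.9  0.2] 0.271
1.05 7.17 [ 0.8  1.6 -0.7] 0.268
1.2 7.57 [ 0.4  2.3 -1.4] 0.269
1.35 7.96 [ 0.3  2.1 -0.8] 0.272
1.5 8.35 [ 0.3  3.4 -2.4] 0.268
```

View pics/s2.png

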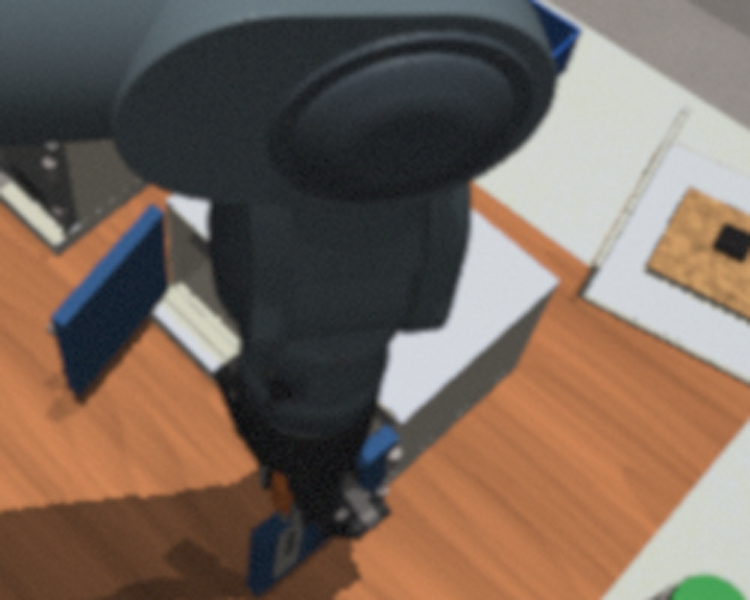

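The leaf has swung with the knob: it now stands out from the front, from (380,450) to (265,560), with the knob at (280,490) still in the fingers. Now I'll release, rise and check.

```bash
python3 - <<'E'
from h import *
env.pause(.2); env.ungrasp(); p=np.array(env.get_tcp_pos()); env.line_to([*p[:2],.29],.1)
env.goto([.3,-.45,.3],down(1.45)); env.pause(.3); print(env.get_time(),env.get_ft_force())
c=cam("top"); d=c[0]; P=pts(c); F=d["frame"].astype(int)
cv2.imwrite("pics/t3.png",cv2.resize(d["frame"][150:300,230:400],None,fx=3.5,fy=3.5))
m=cv2.inRange(cv2.cvtColor(d["frame"],cv2.COLOR_BGR2HSV),(5,130,120),(20,255,255))>0
for s in(1,-1):
  q=P[m&(P[...,2]>.165)&(P[...,2]<.25)&(s*P[...,1]>0)]; print(np.median(q,0),q.max(0),len(q))
b=(abs(P[...,2]-.15)<.008)&(P[...,1]<-.2)&(P[...,0]>.4)&(P[...,0]<.6)&(F[...,0]>F[...,2]*1.6)&(F[...,0]>60)
q=P[b]; print(len(q),np.c_[q.min(0),q.max(0)],np.polyfit(q[:,0],q[:,1],1))
E
```

```text
11.7 [-0.086272   -0.03822587  0.09210968]
[0.58668451 0.14225209 0.19489218] [0.59596557 0.15219144 0.19737915] 105
[ 0.48875921 -0.29359837  0.2205725 ] [ 0.49919231 -0.28275651  0.22262819] 121
322 [[ 0.46334234  0.58530454]
 [-0.30850682 -0.28455312]
 [ 0.14424435  0.15376084]] [-0.11388513 -0.23652748]
```

View pics/t3.png

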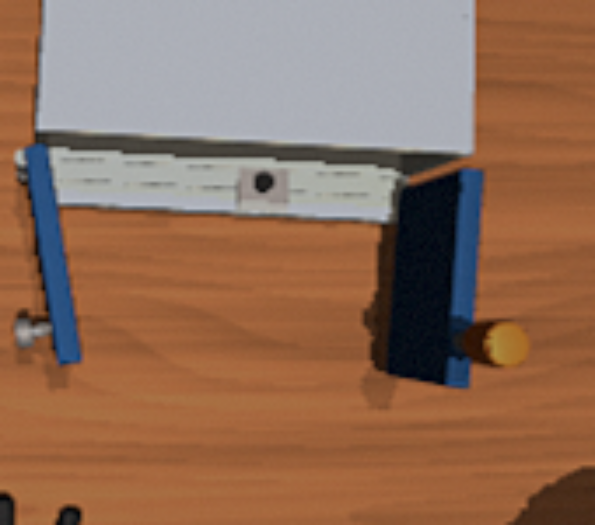

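The leaf stands about 1.5 rad open, from (470,180) to (455,380) in the crop. The knob top is at 0.221, so the bolt is up about 26 mm. The other locker's knob is unchanged, and the robot is clear.

```bash
python3 -c "
from workcell import env
print(env.sign_off())"
```

```text
the job is handed in; nothing more can be done
None
```

The job is handed in: the blue locker's leaf stands about 1.5 rad open with its bolt up about 26 mm, the grey locker's bolt is still down, and the robot was clear at about 12 s (no verdict was returned).

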